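# Load a dip basket and hang it on the washer's lift hook

### The job

Get the impeller ready for the parts washer: with its bail still folded, lift the empty wire dip basket out of the blue crate and stand it on the drip tray, then put the impeller (the wheel with the raised hub, not the open bowl or the flat ring) into it. Swing the basket's bail up until it stands upright, then lift the basket by the bail, hang it across both prongs of the washer's lift hook, over the tank, and let go. Do not tip the basket over on the way, and leave the other things where they are.

Things in the scene. Friction and masses are not known exactly. Their poses are not given: they have to be found in the camera images.
- basket_center (a point): Centre of the rectangular wire-mesh dip basket (100 along its x, 140 along y, 75 high, 0.36 kg with bail): on its vertical axis, 37.5 above its underside. z up; the folded bail sticks out on its -x side. Inner opening 84 x 124, floor 4 thick. The pivots are in the middle of its two y ends, 8 below the top.
- rim_grip (a point): Middle of the top of the basket's +x rim, the wall away from the folded bail and clear of the bail's arms: mid-thickness of the rim frame, level with its top edge (at x +46, z +37.5 from the basket's centre). The rim frame is a flat bar 8 thick and 16 high, axes as the basket. The place to take hold of the basket while its bail is folded.
- bail_crown (a point): Middle of the bail's crown, the straight top bar: round, 8 diameter, straight for 58 either side along the basket's y. Pivot to crown 90; 166 wide over the arms. Folded, it lies level 67 above the basket's underside, 40 outside the -x wall; upright, it is 157 above the underside, over the basket's centre.
- bail (a joint): Angle of the bail (rad): 0 folded level on its rests to the basket's -x side, 1.57 upright, stop at 2.0. The pivots are stiff (0.05 N m): it stays where it is left.
- crate: Fixed blue crate, outside 212 (x) by 252 (y), walls 5 thick and 72 high, floor 4 thick; origin under its centre. The basket stands in it at about (+10, -26) and turned with it to within a few degrees, its bail to the crate's -x side; about 40 free between the basket's +x wall and the crate wall.
- tray: Fixed flat drip tray of dark steel, 170 (x) by 210 (y), floor top 4 above the bench, lip 12 high; origin under its centre on the bench. x and y along its sides.
- impeller_center (a point): Centre of the impeller lying on the bench, hub up: disc of 58 diameter and 17 high with a round hub of 26 diameter above it, 40 high in all; this point is on the axis at half of the 40. 0.18 kg.
- lift_hook: Fixed twin-prong hook on a column behind the washer's tank. Origin: where the crown's middle lies when hung, 255 above the bench; x from the prong tips to the column, y across, z up. Prongs: round 8 bars at y -34 and +34, axis 8 below the origin, from x +85 to x -16, then turned up to tips at x -30, 14 above the origin. Free between the prongs to x +78; column front at x +94.
- washer: Fixed bench-top dip washer: tank outside 190 (x) by 220 (y), rim 70 above the bench; origin under the tank's centre, exactly below the lift hook's origin, same axes.
- stage_bowl: Bystander: loose rusty open bowl, 72 diameter, 36 high, on the bench beside the impeller; origin under its centre.
- wear_ring: Bystander: loose flat rusty ring, 68 outside, 44 bore, 14 high; origin under its centre.
- sleeve: Bystander: loose tube 32 diameter, 52 high, standing in the crate beside the basket, at about (-55, +92) of the crate; origin under its centre.
- spanner: Bystander: loose spanner 170 long, lying between the robot and the tray; origin under its middle.
- grease_tin: Bystander: loose tin, 68 diameter, 50 high, at the back of the bench; origin under its centre.
- flange_nut: Bystander: loose flanged nut, 40 diameter, 22 high, at the back of the bench; origin under its centre.

How it is judged:
By the outcome, as a careful person would: the job done as asked, in the order asked, and still so for the second after the job is handed in, with the robot touching nothing.
It also fails if it takes over 72 s, if anything falls off the work surface, if the arm or the gripper's body presses on something with over 40 N, if the wrist force passes 120 N, or if a joint passes its speed limit or range.

### The arm

A 6-joint arm with a two-finger parallel gripper is mounted at the origin on the work surface. World frame = base frame: x ahead of the robot, y to its left, z up, the work surface at z = 0. Lengths are in m, angles in rad, forces in N, time in s.
With the tool pointing down it reaches from about 0.25 to 0.725 m from the base axis. Payload 4 kg.
Tool frame: the origin (TCP) lies on the centre line of the jaws, within the pads' length; the fingertips stand 17 mm ahead of it and the grasp point (between the pads) lies 2 mm behind it; z points along the fingers, y is the line along which they close (so a half turn about z gives the same grasp; the last joint's range is limited). The gripper opens to 85 mm and grips with 20 to 120 N. Pads are 22 mm wide; open, the fingers measure 114 mm over their backs; the gripper's body (76 mm by 85 mm) begins 54 mm behind the grasp point. The pads swing forward as they close: fully open they stand 13 mm farther back than shut.
Start: joints at [-1.213, 0.241, 0.005, 1.335, 0, 1.571], TCP at [0.175, -0.468, 0.248] pointing down, gripper open.
Joint ranges: [-2.72, 2.72], [-1.05, 1.87], [-1.09, 1.28], [-1.99, 2.15], [-1.42, 1.44], [-3.14, 3.14]. Speed limits (rad/s): [2.79, 2.79, 3.14, 3.14, 3.14, 3.14].

### API

Orientations are given as a unit quaternion [x, y, z, w].
In Python, from workcell import get_obs, imaging, order gives the robot as it stands.
- The arm moves only by the tool apply_moves, never from a script. Its argument "targets" is a list that holds one entry, the list of rows, each a list of 5 numbers: the shift along the world's x, y, z in units of 40 mm (1.0 is 40 mm), then the turn about the world's z in degrees, then the gripper command: -1 is shut, 1 is fully open, values between are in proportion. In form: [[[dx, dy, dz, turn, fingers], ...]]. A call has 1 to 8 rows; each row shifts and turns the commanded pose from where the row before left it; what a row does not reach is not made up. A row lasts 1/12 s, in which the tool goes at most 41.7 mm and 7.16 degrees, less where a joint would pass 70% of its speed; a pose out of reach is approached as far as the arm can. A call is refused whole if a number of a shift passes 1 or a number of a turn 7.16, either way. A call with a gripper value outside its range is refused whole. The fingers move at their own pace and stop on an object; the grip force is fixed at half the most. Time passes only in rows, so rows that do not move let the fingers close. It gives the time, the measured TCP pose, the force, the opening and the grip force at its end, in the units of the state.
- get_obs(): the state, without advancing time (a new reading comes with each control period).
- imaging.camera(name): name is "side" or "top"; returns (picture, depth): 384x512x3 uint8, blue, green, red; 384x512 float32, m along the optical axis (not along the pixel's ray), 0 where there is no reading.
- imaging.get_calibration(name): a dict with "camera_matrix" (3x3 intrinsics, pixels), "eye" and "rotation" of the camera in the world. Camera axes: x right, y down, z forward; pixel columns grow to the right and rows downward; lengths in m; the calibration is good to about 2 mm. A picture is of the moment at which its call begins. get_calibration takes no time and is no camera call.
- order.job_done(): hands the job in; it is judged then, once.
The state is a dict: "clock": time; "joint_pos": joint angles; "joint_vel": joint speeds; "tau": joint torques, N m; "eef_pos": TCP position; "tool_rot": TCP orientation; "ft_force": force on the tool from outside, world axes, zero at the start; "ft_torque": the same for the moment, N m; "grip_width": finger opening in m; "grasp_force": force on a finger pad.
Only numpy, scipy, OpenCV 4.12 (cv2) and the standard library are available. Lean on these libraries where they do the work, as an engineer would, in place of code of your own. Each camera call takes 0.05 s, during which the arm holds its last target. There are 200 camera calls.

## Working session

There is one attempt and no reset: what is moved stays moved. The work goes in short steps, Python scripts to look and compute and a tool call to move; the robot and the scene stay as the last step left them, time stands still between calls to the robot, and variables do not carry over. Pictures are saved under pics/ and viewed, at most 10 in all, crops included, and the job is handed in when it is done.

Besides the shell and the picture viewer there is one more tool, called as name(argument=value, ...) on one line, values as JSON. apply_moves: Moves the arm, as the interface text tells. Its arguments: {"type":"object","properties":{"targets":{"type":"array","items":{"type":"array","items":{"type":"array","items":{"type":"number"}}}}},"required":["targets"]}

```bash
mkdir -p pics; ls; cat > h.py <<'E'
import numpy as np, cv2
from workcell import get_obs, imaging, order
def snap(name):
    im,d=imaging.camera(name); np.savez('%s.npz'%name,im=im,d=d); return im,d
def cloud(name,d):
    c=imaging.get_calibration(name);K=np.array(c["camera_matrix"]);R=np.array(c["rotation"]);e=np.array(c["eye"])
    v,u=np.mgrid[:d.shape[0],:d.shape[1]]
    P=np.stack([(u-K[0,2])/K[0,0]*d,(v-K[1,2])/K[1,1]*d,d],-1)
    return P@R.T+e
E
python3 - <<'E'
from h import *
for n in("top","side"):
    im,d=snap(n); cv2.imwrite(f'pics/{n}0.png',cv2.resize(im,(800,600)))
    c=imaging.get_calibration(n);print(c)
    P=cloud(n,d);print(d.min(),d.max(),P[192,256])
print(get_obs())
E
```

```text
pics
{'camera_matrix': array([[369.27006174,   0.        , 256.94823662],
       [  0.        , 369.27006174, 191.40998239],
       [  0.        ,   0.        ,   1.        ]]), 'eye': array([0.47554451, 0.02697766, 1.2166819 ]), 'rotation': array([ 0.70610813, -0.70586508,  0.04118143, -0.03833902])}Traceback (most recent call last):
  File "<stdin>", line 5, in <module>
  File "h.py", line 9, in cloud
    return P@R.T+e
           ~^~~~
ValueError: matmul: Input operand 1 has a mismatch in its core dimension 0, with gufunc signature (n?,k),(k,m?)->(n?,m?) (size 4 is different from 3)
```

Rotation is a quaternion.

```bash
sed -i 's/R=np.array(c\["rotation"\])/R=Rotation.from_quat(c["rotation"]).as_matrix()/; 1a from scipy.spatial.transform import Rotation' h.py
python3 - <<'E'
from h import *
for n in("top","side"):
    im,d=snap(n); cv2.imwrite(f'pics/{n}0.png',cv2.resize(im,(800,600)))
    P=cloud(n,d);print(d.min(),d.max(),P[192,256],P[100,100],P[300,400], imaging.get_calibration(n)["eye"])
print(get_obs())
E
```

```text
0.0 2.1211271 [0.6105053  0.02523765 0.00494003] [ 0.92650715  0.55720008 -0.00145226] [ 0.26275427 -0.43620698  0.00400668] [0.47554451 0.02697766 1.2166819 ]
0.0 3.950779 [0.70027321 0.16416399 0.00178136] [ 0.13287974 -0.40190411  0.69263038] [ 0.78015308 -0.41363716 -0.0017792 ] [ 0.01665397 -0.94180048  0.94057643]
{'clock': 0.15, 'joint_pos': array([-1.21298396e+00,  2.41252339e-01,  4.00068373e-03,  1.33520284e+00,
       -5.16273822e-05,  1.57083015e+00]), 'joint_vel': array([ 0.00043064, -0.00161705,  0.00250454,  0.00098446, -0.00095847,
        0.00099791]), 'tau': array([ 4.83234726e-04, -3.72635221e+01,  2.52638358e+01,  1.22903506e-02,
       -1.80801004e-05, -5.26490851e-06]), 'eef_pos': array([ 0.17493507, -0.46789898,  0.24759865]), 'tool_rot': array([ 9.84041596e-01,  1.77936641e-01, -1.72953499e-04, -8.11253590e-04]), 'ft_force': array([-0.03091243,  0.181001  , -0.3764352 ]), 'ft_torque': array([-0.02400856,  0.01065979, -0.0349265 ]), 'grasp_force': 0.0, 'grip_width': 0.08531160160771012}
```

View pics/top0.png

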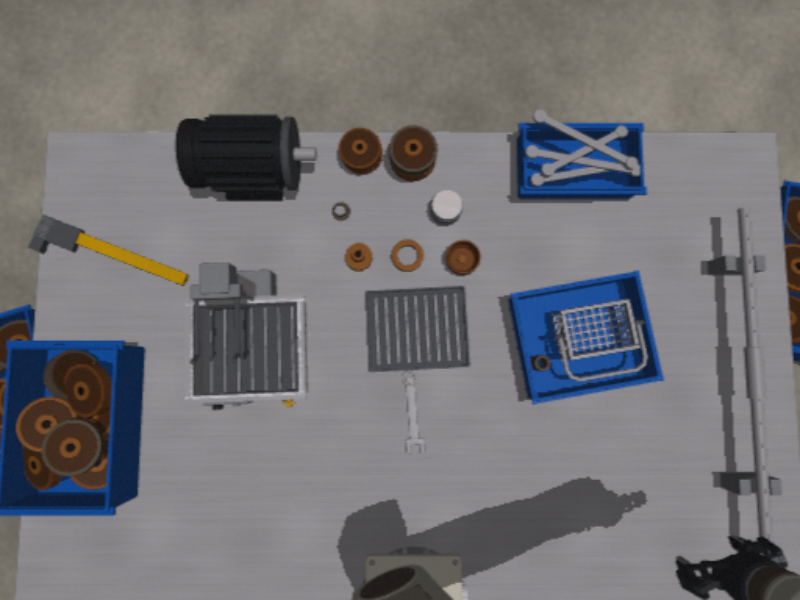

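View pics/side0.png

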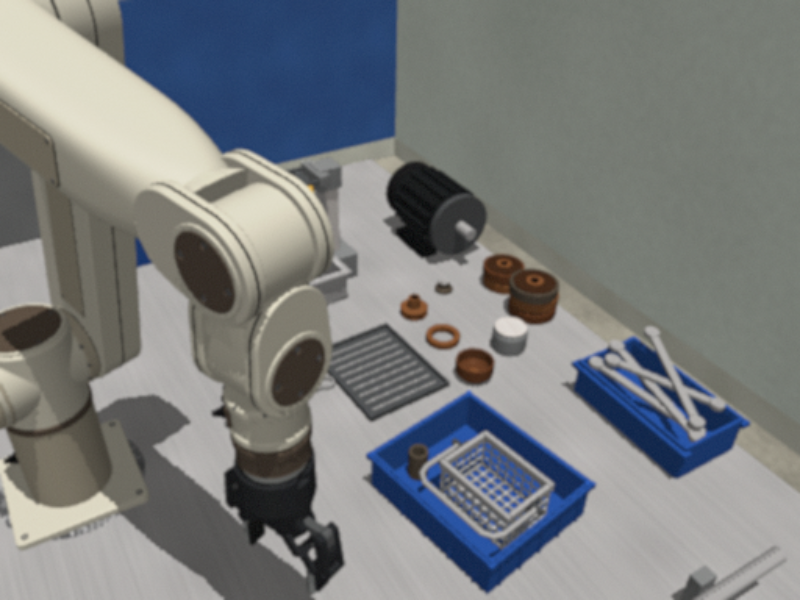

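Top view: world +x is up in the picture and +y is left. The impeller is at (358,257), the tray at (416,328), the crate at (587,337) with the basket at (598,330) and its bail on the near side, and the hook/tank at (245,340). I'll enlarge these for measuring.

```bash
python3 - <<'E'
from h import *
z=np.load('top.npz');im,d=z['im'],z['d']
a=cv2.resize(im[165:265,325:425],(500,500),interpolation=cv2.INTER_CUBIC)
b=cv2.resize(im[160:265,115:200],None,fx=3.5,fy=3.5,interpolation=cv2.INTER_CUBIC)[:500]
o=np.zeros((500,800,3),np.uint8);o[:,:500]=a;o[:b.shape[0],500:500+b.shape[1]]=b
cv2.imwrite('pics/crop1.png',o)
P=cloud('top',d)
def region(n,x0,x1,y0,y1,z0,z1):
    m=(P[...,0]>x0)&(P[...,0]<x1)&(P[...,1]>y0)&(P[...,1]<y1)&(P[...,2]>z0)&(P[...,2]<z1)&(d>0)
    q=P[m][:,:2].astype(np.float32)
    if len(q)<3: print(n,'none');return
    c,s,ang=cv2.minAreaRect(q)
    print(n,len(q),'rect',np.round(c,4),np.round(s,3),round(ang,1),'mean',q.mean(0).round(4),'z',np.median(P[m][:,2]).round(3))
def pt(u,v): return P[int(v/1.5625),int(u/1.5625)].round(3)
for n,u,v in[('imp',358,257),('tray',416,328),('crate',587,337),('basket',598,330),('hook',228,330),('tank',248,348),('bowl',462,257),('spanner',412,415)]: print(n,pt(u,v))
i=pt(358,257);region('imp disc',i[0]-.06,i[0]+.06,i[1]-.045,i[1]+.045,.012,.022);region('hub',i[0]-.06,i[0]+.06,i[1]-.045,i[1]+.045,.03,.06)
t=pt(416,328);region('tray',t[0]-.15,t[0]+.15,t[1]-.15,t[1]+.15,.008,.02)
c=pt(587,337);region('crate rim',c[0]-.2,c[0]+.2,c[1]-.2,c[1]+.2,.066,.075);region('basket rim',c[0]-.08,c[0]+.1,c[1]-.12,c[1]+.1,.0745,.088)
region('bail',c[0]-.1,c[0]+.12,c[1]-.1,c[1]+.1,.060,.088)
w=pt(248,348);region('tank rim',w[0]-.2,w[0]+.2,w[1]-.2,w[1]+.2,.06,.08);region('prongs',w[0]-.2,w[0]+.2,w[1]-.15,w[1]+.15,.235,.285)
E
```

```text
imp [0.698 0.113 0.04 ]
tray [ 0.554 -0.008  0.006]
crate [ 0.534 -0.364  0.011]
basket [ 0.548 -0.388  0.009]
hook [0.547 0.388 0.007]
tank [0.512 0.345 0.008]
bowl [ 0.703 -0.104  0.01 ]
spanner [0.373 0.002 0.003]
imp disc 175 rect [0.7022 0.1143] [0.055 0.053] 0.5 mean [0.7021 0.1143] z 0.018
hub 51 rect [0.7029 0.1144] [0.023 0.023] 89.9 mean [0.7024 0.1145] z 0.04
tray 837 rect [ 0.5543 -0.0072] [0.298 0.294] 0.4 mean [ 0.5857 -0.0007] z 0.011
crate rim 1182 rect [ 0.532  -0.3434] [0.224 0.265] 10.2 mean [ 0.5245 -0.349 ] z 0.072
basket rim 607 rect [ 0.5453 -0.3745] [0.182 0.208] 1.9 mean [ 0.5344 -0.375 ] z 0.079
bail 1180 rect [ 0.5389 -0.3739] [0.22  0.194] 7.5 mean [ 0.5452 -0.3805] z 0.075
tank rim 1465 rect [0.5339 0.3354] [0.262 0.238] 2.8 mean [0.5199 0.3342] z 0.07
prongs 870 rect [0.5627 0.336 ] [0.166 0.085] 2.1 mean [0.5887 0.3347] z 0.26
```

View pics/crop1.png

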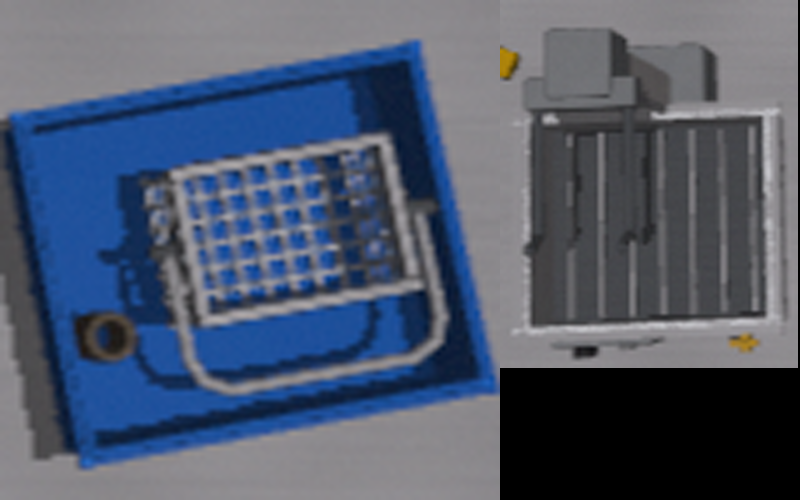

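The crop shows basket rim corners at (175,170), (388,135), (420,285) and (203,322). The bail crown runs from (225,390) to (410,357). The prongs are at crop columns 540 and 630, with tips near row 243. I'll turn these into positions.

```bash
cat >> h.py <<'E'
def ray(n,u,v,z):
    c=imaging.get_calibration(n);K=np.array(c["camera_matrix"]);R=Rotation.from_quat(c["rotation"]).as_matrix();e=np.array(c["eye"])
    r=R@np.array([(u-K[0,2])/K[0,0],(v-K[1,2])/K[1,1],1]);return e+r*(z-e[2])/r[2]
E
python3 - <<'E'
from h import *
f=lambda u,v,z:ray('top',u/5+325-.4,v/5+165-.4,z)[:2].round(4)
g=lambda u,v,z:ray('top',(u-500)/3.5+115-.4,v/3.5+160-.4,z)[:2].round(4)
def ang(a,b):return np.degrees(np.arctan2(*(b-a)[::-1])).round(1)
tl,tr,br,bl=[f(*p,.079) for p in((175,170),(388,135),(420,285),(203,322))]
print('basket c',(tl+tr+br+bl)/4,'rim mid outer',(tl+tr)/2,'near',(bl+br)/2,'yaw',ang(tr,tl)-90,ang(br,bl)-90, ang((bl+br)/2,(tl+tr)/2),np.linalg.norm(tl-tr),np.linalg.norm(tl-bl))
c1,c2=f(225,390,.073),f(410,357,.073);print('crown',c1,c2,ang(c2,c1)-90)
t=[g(*p,.07) for p in((528,108),(782,105),(780,328),(525,332))];print('tank',t,np.mean(t,0),ang(t[3],t[0]),ang(t[2],t[1]))
print('prong L',g(538,112,.247),g(534,245,.262),'R',g(629,112,.247),g(628,240,.262))
z=np.load('top.npz');im,d=z['im'],z['d'];P=cloud('top',d)
for z0,z1 in((.24,.30),(.30,.5)):
  m=(P[...,2]>z0)&(P[...,2]<z1)&(P[...,1]>.25)&(P[...,1]<.5)&(P[...,0]<.8)&(P[...,0]>.42)
  q=P[m];print(z0,len(q),q.min(0) if len(q) else 0,q.max(0) if len(q) else 0)
  for lo in (.5,.53,.56,.59):
    k=q[(q[:,0]>lo)&(q[:,0]<lo+.03)]
    if len(k): h=np.median(k[:,1]);print(lo,k[k[:,1]>h].mean(0).round(4),k[k[:,1]<=h].mean(0).round(4),len(k),k[:,0].min())
tr=(P[...,2]>.009)&(P[...,2]<.016)&(abs(P[...,0]-.555)<.1)&(abs(P[...,1]+.007)<.12);print(cv2.minAreaRect(P[tr][:,:2].astype(np.float32)))
E
```

```text
basket c [ 0.5462  -0.36955] rim mid outer [ 0.59285 -0.36205] near [ 0.49955 -0.37705] yaw 9.299999999999997 9.599999999999994 9.1 0.13488965861028784 0.09478491441152433
crown [ 0.4467 -0.3238] [ 0.4668 -0.4386] 9.900000000000006
tank [array([0.6079, 0.4417]), array([0.6107, 0.2154]), array([0.4141, 0.2134]), array([0.4106, 0.4363])] [0.510825 0.3267  ] 1.6 0.6
prong L [0.5844 0.37  ] [0.4845 0.3637] R [0.5845 0.3015] [0.4882 0.295 ]
0.24 865 [0.47837889 0.2946922  0.24012834] [0.64571863 0.37968258 0.2698089 ]
0.5 [0.5147 0.3673 0.2502] [0.5148 0.2996 0.2501] 66 0.5017592568632266
0.53 [0.5445 0.3685 0.2504] [0.5448 0.3005 0.2503] 71 0.5302003892306145
0.56 [0.5815 0.3621 0.2547] [0.5819 0.3112 0.2529] 141 0.5615528750522083
0.59 [0.6034 0.3539 0.2612] [0.6035 0.3147 0.2595] 326 0.5900005433031105
0.3 0 0 0
((0.5466116666793823, -0.008534610271453857), (0.17911989986896515, 0.21020087599754333), 3.090507984161377)
```

apply_moves(targets=[[[0.65,0.165,0,7.16,-0.3],[0.65,0.165,0,7.16,-0.3],[0.65,0.165,0,7.16,-0.3],[0.65,0.165,0,7.16,-0.3],[0.65,0.165,0,7.16,-0.3],[0.65,0.165,0,7.16,-0.3],[0.65,0.165,0,7.16,-0.3],[0.65,0.165,0,7.16,-0.3]]])

```text
clock: 0.82
eef_pos: [0.3842, -0.4148, 0.2479]
tool_rot: [0.776, 0.63, -0.0, -0.0]
ft_force: [-0.3, -0.6, 0.7]
grip_width: 0.03
grasp_force: 0.0
```

apply_moves(targets=[[[0.65,0.165,-0.3,7.16,-0.3],[0.65,0.165,-0.3,7.16,-0.3],[0.65,0.165,-0.3,7.16,-0.3],[0.65,0.165,-0.3,0,-0.3],[0.65,0.165,-0.3,0,-0.3],[0.65,0.165,-0.3,0,-0.3],[0.65,0.165,-0.3,0,-0.3],[0.65,0.165,-0.3,0,-0.3]]])

```text
clock: 1.48
eef_pos: [0.5921, -0.3621, 0.151]
tool_rot: [0.648, 0.762, -0.0, -0.001]
ft_force: [0.8, 0.5, -0.3]
grip_width: 0.0297
grasp_force: 0.0
```

apply_moves(targets=[[[0,0,0,0,-0.3],[0,0,0,0,-0.3]]])

```text
clock: 1.65
eef_pos: [0.5914, -0.3612, 0.1495]
tool_rot: [0.647, 0.763, -0.0, -0.002]
ft_force: [-1.0, 0.0, -0.4]
grip_width: 0.0299
grasp_force: 0.0
```

```bash
cat >> h.py <<'E'
def st():
    o=get_obs();R=Rotation.from_quat(o['tool_rot']).as_matrix()
    print('t',round(o['clock'],2),'pos',o['eef_pos'].round(4),'yaw_y',np.degrees(np.arctan2(R[1,1],R[0,1])).round(2),'tz',R[:,2].round(3),'F',o['ft_force'].round(1),'w',round(o['grip_width'],4),'g',round(o['grasp_force'],1),'q',o['joint_pos'].round(2))
E
python3 - <<'E'
from h import *
st()
im,d=snap('side');cv2.imwrite('pics/s1.png',cv2.resize(im[130:384,200:400],None,fx=2.3,fy=2.3,interpolation=cv2.INTER_CUBIC))
E
```

```text
t 1.65 pos [ 0.5914 -0.3612  0.1495] yaw_y 9.4 tz [-0.004  0.002 -1.   ] F [-1.   0.  -0.4] w 0.0299 g 0.0 q [-0.55  0.69  0.45  1.34 -0.    0.86]
```

View pics/s1.png

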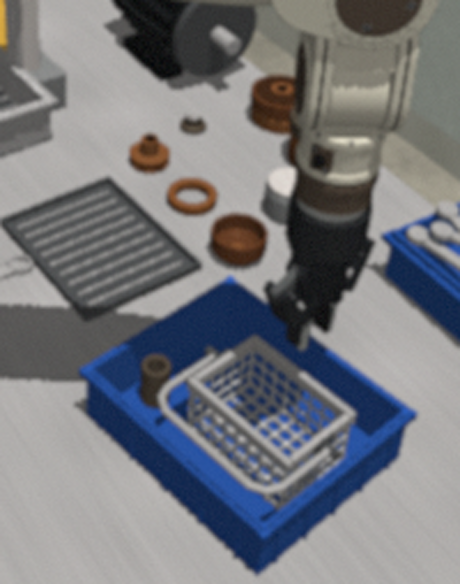

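The open gripper (about (300,330)) is over the far rim (about (300,372)) and clear of the crate wall. Going down and closing.

apply_moves(targets=[[[0,0,-0.5,0,-0.3],[0,0,-0.5,0,-0.3],[0,0,-0.4,0,-0.3],[0,0,-0.3,0,-0.3],[0,0,-0.3,0,-0.3],[0,0,0,0,-0.3]]])

```text
clock: 2.2
eef_pos: [0.5891, -0.3625, 0.07]
tool_rot: [0.648, 0.762, -0.0, -0.002]
ft_force: [-0.9, 0.1, -0.5]
grip_width: 0.0299
grasp_force: 0.0
```

apply_moves(targets=[[[0,0,0,0,-1],[0,0,0,0,-1],[0,0,0,0,-1],[0,0,0,0,-1],[0,0,0,0,-1],[0,0,0,0,-1]]])

```text
clock: 2.7
eef_pos: [0.5917, -0.3633, 0.0736]
tool_rot: [0.648, 0.762, -0.0, 0.001]
ft_force: [-0.8, -1.8, 2.3]
grip_width: 0.0068
grasp_force: 61.8
```

apply_moves(targets=[[[0,0,0.2,0,-1],[0,0,0.4,0,-1],[0,0,0.5,0,-1],[0,0,0.5,0,-1],[0,0,0.5,0,-1],[0,0,0.5,0,-1],[0,0,0.4,0,-1],[0,0,0,0,-1]]])

```text
clock: 3.37
eef_pos: [0.5927, -0.3633, 0.1968]
tool_rot: [0.648, 0.762, 0.001, 0.003]
ft_force: [0.1, -0.7, -1.6]
grip_width: 0.0065
grasp_force: 61.0
```

```bash
python3 - <<'E'
from h import *
st()
im,d=snap('side');cv2.imwrite('pics/s2.png',cv2.resize(im[130:384,200:400],None,fx=2.3,fy=2.3,interpolation=cv2.INTER_CUBIC))
E
```

```text
t 3.37 pos [ 0.5927 -0.3633  0.1968] yaw_y 9.27 tz [ 0.006 -0.003 -1.   ] F [ 0.1 -0.7 -1.6] w 0.0065 g 61.0 q [-0.55  0.66  0.53  1.43  0.    0.86]
```

View pics/s2.png

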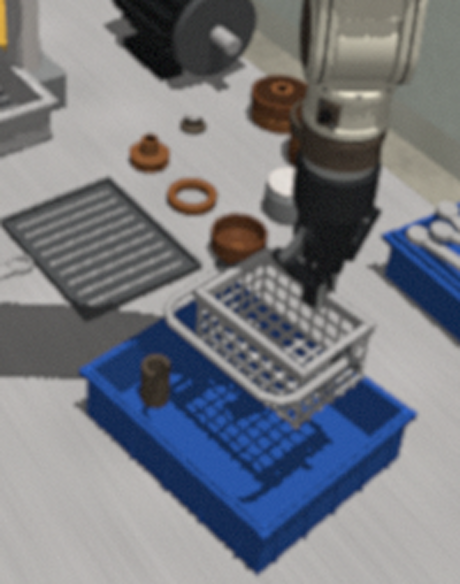

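The basket is held level by the rim with the bail folded, and the sleeve at (155,380) is undisturbed. Carrying it to the tray.

apply_moves(targets=[[[0,0.2,0,0,-1],[0,0.4,0,0,-1],[0,0.6,0,-1.2,-1],[0,0.7,0,-1.2,-1],[0,0.7,0,-1.2,-1],[0,0.7,0,-1.2,-1],[0,0.7,0,-1.2,-1],[0,0.7,0,-1.2,-1]]])

```text
clock: 4.08
eef_pos: [0.5894, -0.1723, 0.1898]
tool_rot: [0.695, 0.719, -0.001, -0.002]
ft_force: [-0.4, 0.9, -2.7]
grip_width: 0.0066
grasp_force: 61.0
```

apply_moves(targets=[[[0,0.7,0,0,-1],[0.1,0.7,0,0,-1],[0,0.7,0,0,-1],[0,0.7,0,0,-1],[0,0.6,0,0,-1],[0,0.5,0,0,-1],[0,0.32,0,0,-1],[0,0,0,0,-1]]])

```text
clock: 4.75
eef_pos: [0.5938, -0.0028, 0.1906]
tool_rot: [0.693, 0.721, -0.001, -0.002]
ft_force: [-1.3, -1.0, -2.4]
grip_width: 0.0066
grasp_force: 61.0
```

apply_moves(targets=[[[0,0,-0.3,0,-1],[0,0,-0.5,0,-1],[0,0,-0.6,0,-1],[0,0,-0.6,0,-1],[0,0,-0.4,0,-1],[0,0,-0.25,0,-1],[0,0,-0.15,0,-1],[0,0,0,0,-1]]])

```text
clock: 5.42
eef_pos: [0.594, -0.0065, 0.0787]
tool_rot: [0.695, 0.719, -0.001, -0.001]
ft_force: [0.3, 0.6, -2.9]
grip_width: 0.0066
grasp_force: 61.0
```

```bash
python3 - <<'E'
from h import *
st()
E
```

```text
t 5.42 pos [ 0.594  -0.0065  0.0787] yaw_y 2.02 tz [-0.003 -0.    -1.   ] F [ 0.3  0.6 -2.9] w 0.0066 g 61.0 q [-0.01  0.55  0.    1.03 -0.    1.52]
```

apply_moves(targets=[[[0,0,-0.06,0,-1],[0,0,-0.05,0,-1],[0,0,-0.05,0,-1],[0,0,0,0,-1]]])

```text
clock: 5.75
eef_pos: [0.5955, -0.0059, 0.0744]
tool_rot: [0.694, 0.72, 0.0, 0.0]
ft_force: [1.1, 0.2, -3.4]
grip_width: 0.0069
grasp_force: 61.0
```

apply_moves(targets=[[[0,0,-0.03,0,-1],[0,0,-0.02,0,-1],[0,0,0,0,-1]]])

```text
clock: 6.0
eef_pos: [0.596, -0.0059, 0.0735]
tool_rot: [0.694, 0.72, 0.001, 0.001]
ft_force: [-1.4, -0.7, 4.3]
grip_width: 0.007
grasp_force: 62.0
```

Contact felt; releasing, rising, and moving over to the impeller.

apply_moves(targets=[[[0,0,0,0,-0.4],[0,0,0,0,-0.4],[0,0,0,0,-0.4],[0,0,0,0,-0.4],[0,0,0.3,0,-0.4],[0,0,0.6,0,-0.4],[0,0,0.7,0,-0.4],[0,0,0.6,0,-0.4]]])

```text
clock: 6.67
eef_pos: [0.5949, -0.0059, 0.1608]
tool_rot: [0.694, 0.72, -0.0, -0.0]
ft_force: [0.7, 0.3, 0.9]
grip_width: 0.0257
grasp_force: 0.0
```

apply_moves(targets=[[[0.3,0.4,0,0,0.1],[0.5,0.5,0,0,0.1],[0.5,0.6,0,0,0.1],[0.5,0.6,0,0,0.1],[0.5,0.5,0,0,0.1],[0.36,0.4,0,0,0.1],[0,0,-0.3,0,0.1],[0,0,0,0,0.1]]])

```text
clock: 7.33
eef_pos: [0.7009, 0.1154, 0.1446]
tool_rot: [0.694, 0.72, -0.002, -0.001]
ft_force: [-0.5, 0.0, -1.2]
grip_width: 0.0466
grasp_force: 0.0
```

```bash
python3 - <<'E'
from h import *
st()
im,d=snap('side');P=cloud('side',d)
cv2.imwrite('pics/s3.png',cv2.resize(im[130:300,180:380],None,fx=3.5,fy=3.5,interpolation=cv2.INTER_CUBIC))
E
```

```text
t 7.33 pos [0.7009 0.1154 0.1446] yaw_y 2.17 tz [-0.004 -0.001 -1.   ] F [-0.5  0.  -1.2] w 0.0466 g 0.0 q [ 0.16  0.73  0.51  1.36 -0.    1.7 ]
```

View pics/s3.png

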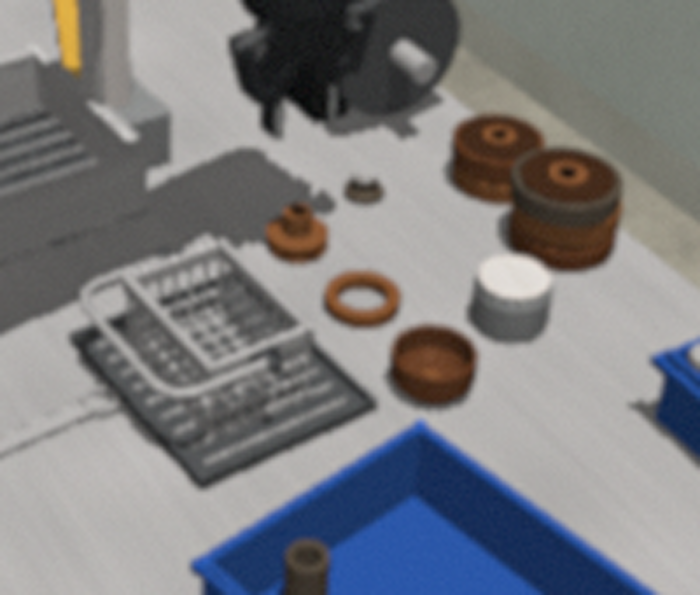

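The basket stands on the tray (rim centre about (218,308)), and the impeller at (297,230) is directly under the gripper. Going down onto the hub.

apply_moves(targets=[[[0.03,-0.02,-0.5,0,0.1],[0,0,-0.6,0,0.1],[0,0,-0.6,0,0.1],[0,0,-0.45,0,0.1],[0,0,-0.3,0,0.1],[0,0,-0.15,0,0.1],[0,0,0,0,0.1]]])

```text
clock: 7.97
eef_pos: [0.7017, 0.1126, 0.0427]
tool_rot: [0.695, 0.719, -0.001, -0.001]
ft_force: [-0.9, -0.3, -0.4]
grip_width: 0.047
grasp_force: 0.0
```

apply_moves(targets=[[[0,0,0,0,-1],[0,0,0,0,-1],[0,0,0,0,-1],[0,0,0,0,-1],[0,0,0,0,-1],[0,0,0,0,-1]]])

```text
clock: 8.47
eef_pos: [0.704, 0.1134, 0.0461]
tool_rot: [0.694, 0.72, 0.001, 0.001]
ft_force: [-0.2, -0.8, 5.6]
grip_width: 0.0233
grasp_force: 59.4
```

apply_moves(targets=[[[0,0,0.3,0,-1],[0,0,0.6,0,-1],[0,0,0.7,0,-1],[0,0,0.6,0,-1],[0,0,0.4,0,-1],[-0.4,-0.3,0,0,-1],[-0.55,-0.45,0,0,-1],[-0.6,-0.5,0,0,-1]]])

```text
clock: 9.13
eef_pos: [0.6404, 0.0637, 0.1483]
tool_rot: [0.694, 0.72, 0.0, 0.0]
ft_force: [0.5, -0.6, -1.7]
grip_width: 0.0233
grasp_force: 59.2
```

apply_moves(targets=[[[-0.6,-0.5,0,0,-1],[-0.6,-0.5,0,0,-1],[-0.6,-0.4,0,0,-1],[-0.5,-0.37,0,0,-1],[0,0,0,0,-1],[0,0,0,0,-1]]])

```text
clock: 9.63
eef_pos: [0.5477, -0.0082, 0.1485]
tool_rot: [0.695, 0.719, 0.0, -0.0]
ft_force: [0.5, 0.1, -1.0]
grip_width: 0.023
grasp_force: 59.3
```

```bash
python3 - <<'E'
from h import *
st()
im,d=snap('side');
cv2.imwrite('pics/s4.png',cv2.resize(im[130:300,180:380],None,fx=3.5,fy=3.5,interpolation=cv2.INTER_CUBIC))
E
```

```text
t 9.63 pos [ 0.5477 -0.0082  0.1485] yaw_y 1.97 tz [-0.  0. -1.] F [ 0.5  0.1 -1. ] w 0.023 g 59.3 q [-0.02  0.4  -0.04  1.13  0.    1.52]
```

View pics/s4.png

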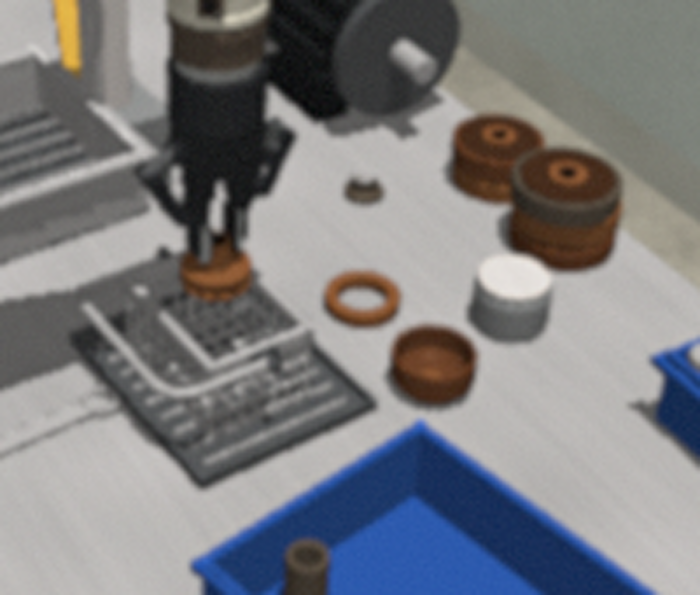

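The impeller, disc at (215,278), is held level over the basket centre. Lowering it in.

apply_moves(targets=[[[0.05,0,-0.3,0,-1],[0,0,-0.4,0,-1],[0,0,-0.4,0,-1],[0,0,-0.4,0,-1],[0,0,-0.35,0,-1],[0,0,-0.2,0,-1],[0,0,-0.1,0,-1],[0,0,0,0,-1]]])

```text
clock: 10.35
eef_pos: [0.5508, -0.007, 0.061]
tool_rot: [0.694, 0.72, -0.0, -0.001]
ft_force: [-0.0, 1.2, -1.5]
grip_width: 0.0232
grasp_force: 59.4
```

apply_moves(targets=[[[0,0,-0.06,0,-1],[0,0,-0.05,0,-1],[0,0,0,0,-1]]])

```text
clock: 10.6
eef_pos: [0.5512, -0.0075, 0.0579]
tool_rot: [0.694, 0.72, 0.0, 0.0]
ft_force: [-0.4, -0.3, -1.4]
grip_width: 0.0232
grasp_force: 59.4
```

apply_moves(targets=[[[0,0,-0.05,0,-1],[0,0,-0.03,0,-1],[0,0,0,0,-1]]])

```text
clock: 10.85
eef_pos: [0.5506, -0.0076, 0.0543]
tool_rot: [0.694, 0.72, 0.0, 0.0]
ft_force: [-0.4, -0.9, -1.7]
grip_width: 0.0233
grasp_force: 59.4
```

apply_moves(targets=[[[0,0,-0.02,0,-1],[0,0,-0.02,0,-1],[0,0,0,0,-1]]])

```text
clock: 11.1
eef_pos: [0.5507, -0.0076, 0.054]
tool_rot: [0.694, 0.72, 0.0, 0.0]
ft_force: [-3.0, -0.7, 6.7]
grip_width: 0.0232
grasp_force: 60.3
```

Seated. Opening, rising clear, and going above the folded crown.

apply_moves(targets=[[[0,0,0,0,-0.15],[0,0,0,0,-0.15],[0,0,0,0,-0.15],[0,0,0.3,0,-0.15],[0,0,0.6,0,-0.15],[0,0,0.6,0,-0.15],[0,0,0.6,0,-0.15],[0,0,0.4,0,-0.15]]])

```text
clock: 11.77
eef_pos: [0.5517, -0.0075, 0.155]
tool_rot: [0.694, 0.72, 0.001, 0.001]
ft_force: [0.8, -0.2, 0.4]
grip_width: 0.0363
grasp_force: 0.0
```

apply_moves(targets=[[[-0.4,0,0,0,-0.3],[-0.6,0,0,0,-0.3],[-0.6,-0.07,0,0,-0.3],[-0.4,0,0,0,-0.3],[-0.26,0,0,0,-0.3],[0,0,0,0,-0.3],[0,0,0,0,-0.3]]])

```text
clock: 12.35
eef_pos: [0.4605, -0.0103, 0.153]
tool_rot: [0.694, 0.72, 0.0, 0.0]
ft_force: [0.7, -0.0, 0.2]
grip_width: 0.0302
grasp_force: 0.0
```

```bash
python3 - <<'E'
from h import *
st()
im,d=snap('side')
im2,d2=snap('top')
a=cv2.resize(im[150:290,180:320],(400,400),interpolation=cv2.INTER_CUBIC)
b=cv2.resize(im2[170:250,225:305],(400,400),interpolation=cv2.INTER_CUBIC)
cv2.imwrite('pics/s5.png',np.hstack([a,b]))
for n,dd in(('side',d),('top',d2)):
  P=cloud(n,dd)
  m=(P[...,2]>.076)&(P[...,2]<.09)&(abs(P[...,0]-.55)<.07)&(abs(P[...,1])<.1)
  q=P[m];print(n,len(q),cv2.minAreaRect(q[:,:2].astype(np.float32)) if len(q)>5 else 0, np.median(q[:,2]))
  m=(P[...,2]>.062)&(P[...,2]<.085)&(abs(P[...,0]-.46)<.03)&(abs(P[...,1])<.06)
  q=P[m];print('crown',len(q),q.mean(0),np.polyfit(q[:,1],q[:,0],1))
E
```

```text
t 12.35 pos [ 0.4605 -0.0103  0.153 ] yaw_y 2.06 tz [ 0.001  0.    -1.   ] F [ 0.7 -0.   0.2] w 0.0302 g 0.0 q [-0.02  0.23 -0.27  1.07  0.    1.51]
side 339 ((0.5450122952461243, -0.010653577744960785), (0.16821932792663574, 0.11866317689418793), 86.14838409423828) 0.0786768443074306
crown 93 [ 0.45912354 -0.00128896  0.07388915] [-0.02054384  0.45909706]
top 298 ((0.5543875694274902, -0.0035516098141670227), (0.09735941141843796, 0.17619942128658295), 6.150759220123291) 0.0794592834456046
crown 15 [0.46008876 0.0529187  0.07358601] [0.49443338 0.43392399]
```

View pics/s5.png

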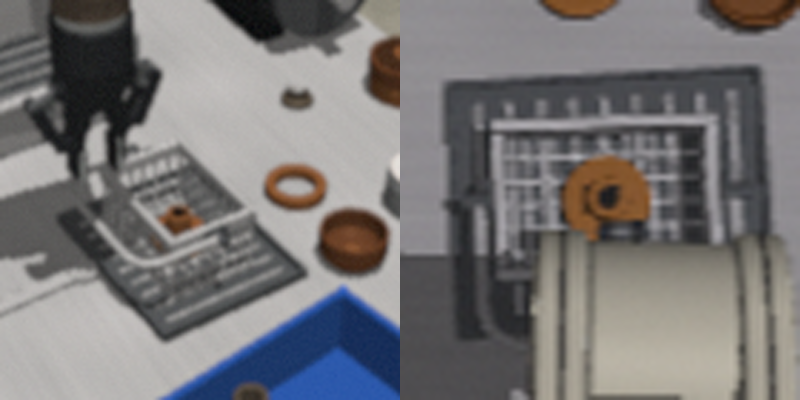

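The impeller sits hub-up in the basket ((180,215) left, (605,195) right), and the gripper is above the crown. The rim's +x edge spans about (495,122)–(718,118) in the right half, so I'll check the centre in y.

```bash
python3 - <<'E'
from h import *
f=lambda u,v,z:ray('top',(u-400)/5+225-.4,v/5+170-.4,z).round(4)
print(f(492,122,.079),f(718,120,.079),f(605,195,.048))
E
```

```text
[0.596  0.0656 0.079 ] [ 0.5973 -0.0745  0.079 ] [ 0.5528 -0.0051  0.048 ]
```

apply_moves(targets=[[[-0.03,0.05,-0.4,0,-0.3],[0,0,-0.5,0,-0.3],[0,0,-0.5,0,-0.3],[0,0,-0.4,0,-0.3],[0,0,-0.25,0,-0.3],[0,0,0,0,-0.3],[0,0,0,0,-0.3]]])

```text
clock: 13.03
eef_pos: [0.4595, -0.0083, 0.0702]
tool_rot: [0.694, 0.72, -0.0, -0.0]
ft_force: [0.4, 1.4, 0.4]
grip_width: 0.0297
grasp_force: 0.0
```

apply_moves(targets=[[[0,0,0,0,-1],[0,0,0,0,-1],[0,0,0,0,-1],[0,0,0,0,-1],[0,0,0,0,-1],[0,0,0,0,-1]]])

```text
clock: 13.53
eef_pos: [0.4602, -0.0084, 0.0716]
tool_rot: [0.694, 0.72, 0.001, 0.001]
ft_force: [1.5, 0.3, 3.0]
grip_width: 0.0059
grasp_force: 58.8
```

```bash
python3 - <<'E'
from h import *
st()
a=np.radians(np.linspace(0,90,16));print(np.c_[np.diff(1-np.cos(a)),np.diff(np.sin(a))].round(4)*90/40)
E
```

```text
t 13.53 pos [ 0.4602 -0.0084  0.0716] yaw_y 2.06 tz [ 0.003 -0.    -1.   ] F [1.5 0.3 3. ] w 0.0059 g 58.8 q [-0.02  0.32 -0.39  0.86 -0.    1.52]
[[0.012375 0.235125]
 [0.0369   0.23265 ]
 [0.060975 0.227475]
 [0.084375 0.219825]
 [0.106875 0.209925]
 [0.12825  0.19755 ]
 [0.148275 0.182925]
 [0.1665   0.1665  ]
 [0.182925 0.148275]
 [0.19755  0.12825 ]
 [0.209925 0.106875]
 [0.219825 0.084375]
 [0.227475 0.060975]
 [0.23265  0.0369  ]
 [0.235125 0.012375]]
```

Swinging the bail along its arc.

apply_moves(targets=[[[0.01,0,0.235,0,-1],[0.04,0,0.23,0,-1],[0.06,0,0.23,0,-1],[0.085,0,0.22,0,-1],[0.105,0.01,0.21,0,-1],[0.13,0,0.2,0,-1],[0.15,0.01,0.18,0,-1],[0,0,0,0,-1]]])

```text
clock: 14.2
eef_pos: [0.4845, -0.0075, 0.1324]
tool_rot: [0.694, 0.72, 0.001, 0.001]
ft_force: [0.2, -0.3, 0.5]
grip_width: 0.0056
grasp_force: 59.2
```

```bash
python3 - <<'E'
from h import *
st()
im,d=snap('side')
cv2.imwrite('pics/s6.png',cv2.resize(im[130:290,180:340],(560,560),interpolation=cv2.INTER_CUBIC))
E
```

```text
t 14.2 pos [ 0.4845 -0.0075  0.1324] yaw_y 2.07 tz [ 0.003  0.    -1.   ] F [ 0.2 -0.3  0.5] w 0.0056 g 59.2 q [-0.02  0.29 -0.24  1.03  0.    1.52]
```

View pics/s6.png

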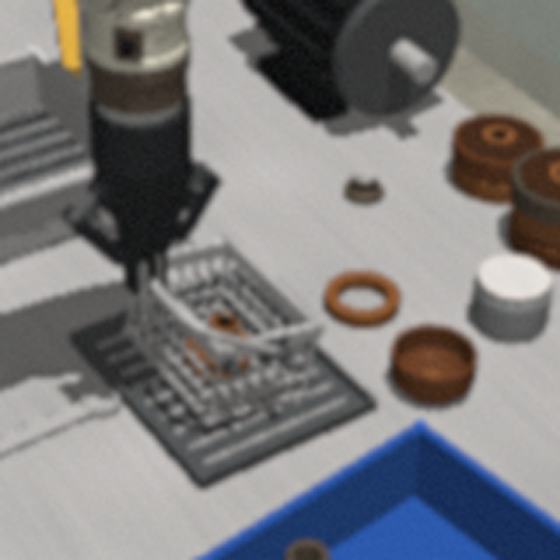

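The bail is about half up at (150,285)–(320,330) and the basket is still flat on the tray. Finishing the arc.

apply_moves(targets=[[[0.165,0.01,0.165,0,-1],[0.185,0,0.15,0,-1],[0.2,0.01,0.13,0,-1],[0.21,0.01,0.105,0,-1],[0.22,0.01,0.085,0,-1],[0.23,0,0.06,0,-1],[0.23,0.01,0.035,0,-1],[0.235,0,0.01,0,-1]]])

```text
clock: 14.92
eef_pos: [0.5486, -0.0055, 0.1595]
tool_rot: [0.694, 0.72, -0.001, -0.001]
ft_force: [0.3, -0.9, -4.9]
grip_width: 0.0055
grasp_force: 58.6
```

apply_moves(targets=[[[0,0,0,0,-1],[0,0,0,0,-1]]])

```text
clock: 15.08
eef_pos: [0.5485, -0.0055, 0.1594]
tool_rot: [0.694, 0.72, -0.001, -0.001]
ft_force: [0.5, -0.4, -4.8]
grip_width: 0.0052
grasp_force: 58.6
```

```bash
python3 - <<'E'
from h import *
st()
im,d=snap('side');P=cloud('side',d)
m=(P[...,2]>.076)&(P[...,2]<.088)&(abs(P[...,0]-.55)<.08)&(abs(P[...,1])<.1)
q=P[m];print(len(q),cv2.minAreaRect(q[:,:2].astype(np.float32)),np.median(q[:,2]))
E
```

```text
t 15.08 pos [ 0.5485 -0.0055  0.1594] yaw_y 2.06 tz [-0.003  0.    -1.   ] F [ 0.5 -0.4 -4.8] w 0.0052 g 58.6 q [-0.01  0.39 -0.02  1.16 -0.    1.52]
114 ((0.5967852473258972, -0.002690449357032776), (0.1390838623046875, 0.06498537212610245), 89.78466033935547) 0.08148041204620077
```

The bail is upright, with the load just coming on (4.8 N). Lifting straight up slowly.

apply_moves(targets=[[[0,0,0.1,0,-1],[0,0,0.2,0,-1],[0,0,0.35,0,-1],[0,0,0.5,0,-1],[0,0,0.6,0,-1],[0,0,0.6,0,-1],[0,0,0.5,0,-1],[0,0,0.4,0,-1]]])

```text
clock: 15.8
eef_pos: [0.5493, -0.0056, 0.2937]
tool_rot: [0.694, 0.72, 0.001, 0.001]
ft_force: [0.5, 0.2, -5.4]
grip_width: 0.0055
grasp_force: 58.7
```

apply_moves(targets=[[[-0.1,0.1,0,0,-1],[-0.2,0.2,0,0,-1],[-0.3,0.3,0,0,-1],[-0.35,0.35,0,0,-1],[-0.35,0.4,0,0,-1],[-0.35,0.45,0,0,-1],[-0.35,0.45,0,0,-1],[-0.35,0.45,0,0,-1]]])

```text
clock: 16.47
eef_pos: [0.4523, 0.1034, 0.2887]
tool_rot: [0.694, 0.72, -0.001, -0.001]
ft_force: [-0.5, -0.6, -4.3]
grip_width: 0.0053
grasp_force: 58.7
```

apply_moves(targets=[[[-0.3,0.45,0,0,-1],[-0.2,0.5,0,0,-1],[-0.1,0.5,0,0,-1],[0,0.5,0,0,-1],[0,0.5,0,0,-1],[0,0.5,0,0,-1],[0,0.5,0,0,-1],[0,0.5,0,0,-1]]])

```text
clock: 17.13
eef_pos: [0.429, 0.2612, 0.2888]
tool_rot: [0.694, 0.72, -0.002, -0.001]
ft_force: [0.5, 0.6, -5.9]
grip_width: 0.0056
grasp_force: 58.7
```

apply_moves(targets=[[[0,0.45,0,0,-1],[0,0.4,0,0,-1],[0,0.35,0,0,-1],[0,0.25,0,0,-1],[0,0.15,0,0,-1],[0,0.1,0,0,-1],[0,0,0,0,-1],[0,0,0,0,-1]]])

```text
clock: 17.8
eef_pos: [0.4312, 0.328, 0.2904]
tool_rot: [0.694, 0.72, -0.0, 0.0]
ft_force: [-0.3, -0.8, -4.0]
grip_width: 0.0059
grasp_force: 58.7
```

```bash
python3 - <<'E'
from h import *
st()
im,d=snap('side');im2,d2=snap('top')
a=cv2.resize(im[90:250,130:290],(400,400),interpolation=cv2.INTER_CUBIC)
b=cv2.resize(im2[165:275,105:215],(400,400),interpolation=cv2.INTER_CUBIC)
cv2.imwrite('pics/s7.png',np.hstack([a,b]))
E
```

```text
t 17.8 pos [0.4312 0.328  0.2904] yaw_y 2.04 tz [-0.    -0.001 -1.   ] F [-0.3 -0.8 -4. ] w 0.0059 g 58.7 q [ 0.65  0.31  0.21  1.47 -0.    2.19]
```

View pics/s7.png

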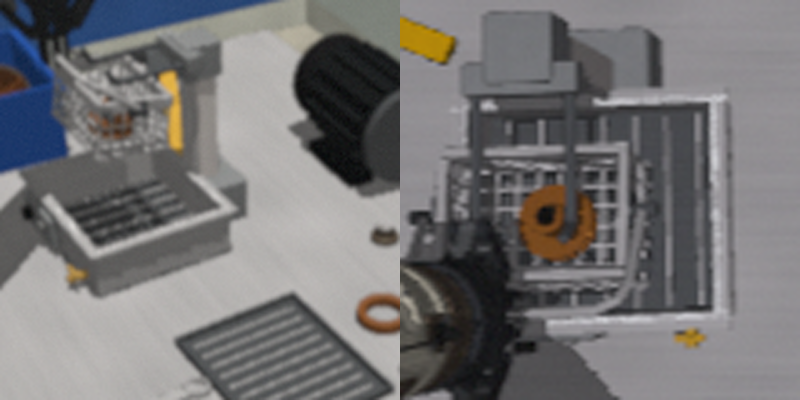

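The impeller is in the basket and the bail is held at the gripper. In the top view, though, the basket centre (535,215) is well ahead of the crown (row 300), so I'll check the tilt with depth.

```bash
python3 - <<'E'
from h import *
d=np.load('top.npz')['d'];P=cloud('top',d)
f=lambda u,v:(P[int(v/3.636+165),int((u-400)/3.636+105)]).round(3)
for n,u,v in(('rim far L',470,152),('rim far M',540,150),('rim far R',620,148),('rim near',560,275),('rim near2',600,273),('right arm',641,215),('arm',641,250),('crown R',600,308),('hub',545,215),('disc near',555,252),('disc far',570,188)):
    print(n,f(u,v))
E
```

```text
rim far L [0.546 0.371 0.25 ]
rim far M [0.548 0.327 0.231]
rim far R [0.55  0.268 0.233]
rim near [0.458 0.304 0.245]
rim near2 [0.458 0.276 0.246]
right arm [0.499 0.25  0.237]
arm [0.476 0.264 0.173]
crown R [0.436 0.264 0.288]
hub [0.5   0.33  0.207]
disc near [0.473 0.327 0.188]
disc far [0.52  0.3   0.248]
```

Depth shows the bail is only about 42° up. The clamped crown must have dragged the basket on the tray at the end of the swing. It can't be hung like this, so I'll back clear of the prongs, return to the tray, and redo the last part of the swing with a loose cage.

apply_moves(targets=[[[-0.05,0,0,0,-1],[-0.1,0,0,0,-1],[-0.15,0,0,0,-1],[-0.2,0,0,0,-1],[-0.2,0,0,0,-1],[-0.2,0,0,0,-1],[-0.15,0,0,0,-1],[-0.1,0,0,0,-1]]])

```text
clock: 18.57
eef_pos: [0.3841, 0.3285, 0.2907]
tool_rot: [0.694, 0.72, 0.0, -0.0]
ft_force: [-0.4, -0.2, -4.4]
grip_width: 0.0055
grasp_force: 58.6
```

apply_moves(targets=[[[-0.05,0,0,0,-1],[0,-0.1,0,0,-1],[0,-0.2,0,0,-1],[0,-0.3,0,0,-1],[0,-0.4,0,0,-1],[0,-0.5,0,0,-1],[0,-0.5,0,0,-1],[0,-0.5,0,0,-1]]])

```text
clock: 19.23
eef_pos: [0.3833, 0.2264, 0.2904]
tool_rot: [0.695, 0.719, -0.0, 0.0]
ft_force: [0.8, 0.6, -4.6]
grip_width: 0.0055
grasp_force: 58.7
```

apply_moves(targets=[[[0,-0.5,0,0,-1],[0.05,-0.5,0,0,-1],[0.1,-0.5,0,0,-1],[0.15,-0.5,0,0,-1],[0.2,-0.5,0,0,-1],[0.25,-0.5,0,0,-1],[0.25,-0.5,0,0,-1],[0.25,-0.5,0,0,-1]]])

```text
clock: 19.9
eef_pos: [0.4332, 0.0661, 0.2907]
tool_rot: [0.695, 0.719, -0.0, 0.0]
ft_force: [0.7, 0.1, -4.9]
grip_width: 0.0055
grasp_force: 58.7
```

apply_moves(targets=[[[0.25,-0.5,0,0,-1],[0.25,-0.5,0,0,-1],[0.25,-0.4,0,0,-1],[0.2,-0.25,0,0,-1],[0.15,-0.2,0,0,-1],[0.1,-0.1,0,0,-1],[0,0,0,0,-1],[0,0,0,0,-1]]])

```text
clock: 20.57
eef_pos: [0.481, -0.0092, 0.2903]
tool_rot: [0.694, 0.72, -0.0, -0.0]
ft_force: [0.2, -0.2, -4.5]
grip_width: 0.0056
grasp_force: 58.7
```

```bash
python3 - <<'E'
from h import *
st()
for n in('top','side'):
  im,d=snap(n);P=cloud(n,d)
  g=get_obs()['eef_pos']
  m=(P[...,2]>.12)&(P[...,2]<.31)&(P[...,0]>.40)&(P[...,0]<.68)&(P[...,1]>-.11)&(P[...,1]<.1)&(d>0)&(im.max(-1).astype(int)-im.min(-1)<40)
  m&=~((abs(P[...,0]-g[0])<.06)&(abs(P[...,1]-g[1])<.03))
  q=P[m]
  for lo in np.arange(.42,.66,.02):
    k=q[(q[:,0]>lo)&(q[:,0]<lo+.02)]
    if len(k)>5: print(n,lo.round(2),len(k),'y',np.percentile(k[:,1],[2,98]).round(3),'z',np.percentile(k[:,2],[5,50,95,99]).round(3))
E
```

```text
t 20.57 pos [ 0.481  -0.0092  0.2903] yaw_y 2.07 tz [-0.001  0.001 -1.   ] F [ 0.2 -0.2 -4.5] w 0.0056 g 58.7 q [-0.02  0.19  0.05  1.43  0.    1.52]
top 0.46 7 y [0.048 0.058] z [0.287 0.291 0.293 0.293]
top 0.48 53 y [0.05  0.074] z [0.176 0.283 0.291 0.292]
top 0.5 65 y [0.049 0.075] z [0.23  0.247 0.274 0.275]
top 0.52 52 y [0.051 0.076] z [0.175 0.245 0.257 0.258]
top 0.54 73 y [0.047 0.084] z [0.168 0.238 0.242 0.244]
top 0.56 96 y [-0.074  0.063] z [0.163 0.213 0.24  0.241]
top 0.58 395 y [-0.071  0.063] z [0.163 0.221 0.236 0.238]
top 0.6 32 y [-0.071  0.008] z [0.23  0.233 0.236 0.236]
side 0.46 8 y [-0.066 -0.042] z [0.288 0.289 0.291 0.291]
side 0.48 164 y [-0.088  0.061] z [0.174 0.195 0.291 0.293]
side 0.5 329 y [-0.089  0.061] z [0.172 0.22  0.267 0.277]
side 0.52 165 y [-0.088  0.061] z [0.169 0.209 0.256 0.259]
side 0.54 218 y [-0.093  0.068] z [0.167 0.221 0.24  0.242]
side 0.56 204 y [-0.076  0.065] z [0.164 0.203 0.237 0.239]
side 0.58 427 y [-0.073  0.063] z [0.165 0.22  0.235 0.236]
side 0.6 20 y [-0.074  0.048] z [0.222 0.232 0.234 0.235]
```

The basket is centred over the tray (x≈0.552, y≈-0.006) and tilted about 8°. Lowering it.

apply_moves(targets=[[[0,0,-0.2,0,-1],[0,0,-0.4,0,-1],[0,0,-0.6,0,-1],[0,0,-0.6,0,-1],[0,0,-0.6,0,-1],[0,0,-0.6,0,-1],[0,0,-0.4,0,-1],[0,0,-0.2,0,-1]]])

```text
clock: 21.33
eef_pos: [0.4789, -0.0089, 0.1435]
tool_rot: [0.694, 0.72, -0.002, -0.002]
ft_force: [-1.1, 0.5, -4.9]
grip_width: 0.0058
grasp_force: 58.6
```

apply_moves(targets=[[[0,0,-0.1,0,-1],[0,0,-0.08,0,-1],[0,0,-0.08,0,-1],[0,0,-0.06,0,-1],[0,0,-0.06,0,-1],[0,0,0,0,-1]]])

```text
clock: 21.83
eef_pos: [0.4816, -0.0095, 0.1317]
tool_rot: [0.694, 0.72, 0.0, 0.0]
ft_force: [0.1, -0.1, -4.8]
grip_width: 0.0056
grasp_force: 58.7
```

```bash
cat > b.py <<'E'
from h import *
st()
for n in('side','top'):
  im,d=snap(n);P=cloud(n,d)
  g=get_obs()['eef_pos']
  m=(P[...,2]>.06)&(P[...,2]<.18)&(P[...,0]>.42)&(P[...,0]<.65)&(P[...,1]>-.11)&(P[...,1]<.1)&(d>0)&(im.max(-1).astype(int)-im.min(-1)<40)
  m&=~((abs(P[...,0]-g[0])<.07)&(abs(P[...,1]-g[1])<.03))
  q=P[m]
  for lo in np.arange(.44,.65,.02):
    k=q[(q[:,0]>lo)&(q[:,0]<lo+.02)]
    if len(k)>5: print(n,lo.round(2),len(k),'y',np.percentile(k[:,1],[2,98]).round(3),'z',np.percentile(k[:,2],[50,95,99]).round(3))
  far=q[(abs(q[:,2]-.079)<.008)];print('rim x max',np.percentile(far[:,0],[90,97,99.5]).round(4))
E
python3 b.py
```

```text
t 21.83 pos [ 0.4816 -0.0095  0.1317] yaw_y 2.06 tz [ 0.001  0.    -1.   ] F [ 0.1 -0.1 -4.8] w 0.0056 g 58.7 q [-0.02  0.29 -0.25  1.03  0.    1.52]
side 0.46 7 y [-0.061  0.053] z [0.133 0.135 0.136]
side 0.48 59 y [-0.089  0.07 ] z [0.129 0.134 0.135]
side 0.5 115 y [-0.09   0.029] z [0.081 0.116 0.12 ]
side 0.52 62 y [-0.09   0.059] z [0.084 0.102 0.106]
side 0.54 99 y [-0.095  0.07 ] z [0.079 0.086 0.09 ]
side 0.56 69 y [-0.086  0.066] z [0.077 0.084 0.085]
side 0.58 198 y [-0.075  0.063] z [0.075 0.082 0.083]
side 0.6 40 y [-0.075  0.055] z [0.078 0.081 0.082]
rim x max [0.5993 0.6026 0.6065]
top 0.48 28 y [0.047 0.073] z [0.127 0.135 0.135]
top 0.5 47 y [0.047 0.073] z [0.086 0.115 0.118]
top 0.52 34 y [0.056 0.074] z [0.086 0.102 0.104]
top 0.54 57 y [-0.073  0.084] z [0.082 0.087 0.09 ]
top 0.56 37 y [-0.093  0.065] z [0.083 0.086 0.087]
top 0.58 123 y [-0.074  0.062] z [0.079 0.082 0.085]
top 0.6 51 y [-0.071  0.044] z [0.079 0.082 0.083]
rim x max [0.6022 0.6052 0.6058]
```

apply_moves(targets=[[[0,0,-0.06,0,-1],[0,0,-0.06,0,-1],[0,0,-0.04,0,-1],[0,0,0,0,-1]]])

```text
clock: 22.27
eef_pos: [0.4809, -0.0096, 0.1247]
tool_rot: [0.694, 0.72, -0.0, -0.0]
ft_force: [-3.0, 0.1, -2.1]
grip_width: 0.0059
grasp_force: 59.1
```

apply_moves(targets=[[[0,0,-0.03,0,-1],[0,0,-0.03,0,-1],[0,0,0,0,-1]]])

```text
clock: 22.52
eef_pos: [0.4812, -0.0096, 0.1224]
tool_rot: [0.694, 0.72, -0.0, -0.0]
ft_force: [-3.6, 0.3, -0.7]
grip_width: 0.0055
grasp_force: 59.2
```

```bash
python3 b.py | grep -v top
```

```text
t 22.52 pos [ 0.4812 -0.0096  0.1224] yaw_y 2.06 tz [-0. -0. -1.] F [-3.6  0.3 -0.7] w 0.0055 g 59.2 q [-0.02  0.3  -0.26  1.01 -0.    1.52]
side 0.46 9 y [-0.066  0.054] z [0.122 0.125 0.125]
side 0.48 60 y [-0.087  0.069] z [0.119 0.125 0.126]
side 0.5 83 y [-0.09  -0.019] z [0.077 0.11  0.113]
side 0.52 61 y [-0.09   0.058] z [0.074 0.096 0.099]
side 0.54 88 y [-0.095  0.066] z [0.076 0.084 0.087]
side 0.56 69 y [-0.094  0.066] z [0.076 0.08  0.081]
side 0.58 131 y [-0.075  0.062] z [0.074 0.081 0.083]
side 0.6 105 y [-0.072  0.053] z [0.077 0.081 0.083]
rim x max [0.6037 0.6059 0.6088]
rim x max [0.6053 0.6075 0.6088]
```

It's down and flat. Opening to a loose 16 mm cage and pushing the crown along its arc with one finger.

apply_moves(targets=[[[0,0,0,0,-0.62],[0,0,0,0,-0.62],[0,0,0,0,-0.62],[0.1,0,0,0,-0.62],[0.14,0,0.17,0,-0.62],[0.17,0,0.17,0,-0.62],[0.18,0,0.15,0,-0.62],[0,0,0,0,-0.62]]])

```text
clock: 23.28
eef_pos: [0.5068, -0.0093, 0.1439]
tool_rot: [0.694, 0.72, 0.001, 0.001]
ft_force: [-4.9, 1.5, 3.6]
grip_width: 0.0164
grasp_force: 2.4
```

```bash
python3 b.py | grep -v top
```

```text
t 23.28 pos [ 0.5068 -0.0093  0.1439] yaw_y 2.07 tz [ 0.003  0.    -1.   ] F [-4.9  1.5  3.6] w 0.0164 g 2.4 q [-0.02  0.32 -0.17  1.08  0.    1.52]
side 0.5 143 y [-0.087  0.066] z [0.09  0.144 0.145]
side 0.52 96 y [-0.09  -0.034] z [0.087 0.122 0.126]
side 0.54 59 y [-0.091  0.07 ] z [0.086 0.105 0.109]
side 0.56 75 y [-0.096  0.061] z [0.081 0.086 0.088]
side 0.58 65 y [-0.076  0.065] z [0.077 0.083 0.085]
side 0.6 206 y [-0.073  0.063] z [0.076 0.081 0.082]
rim x max [0.6121 0.6142 0.617 ]
rim x max [0.6146 0.6149 0.6178]
```

The pad's friction is opposing the crown's rise, so the tool needs to rise a little faster than the crown.

apply_moves(targets=[[[0,0,0.1,0,-0.62],[0.08,0,0.13,0,-0.62],[0.1,0,0.12,0,-0.62],[0.1,0,0.1,0,-0.62],[0.1,0,0.08,0,-0.62],[0,0,0,0,-0.62]]])

```text
clock: 23.88
eef_pos: [0.522, -0.0096, 0.1644]
tool_rot: [0.694, 0.72, 0.001, 0.001]
ft_force: [0.6, 0.6, -0.5]
grip_width: 0.0164
grasp_force: 0.0
```

```bash
python3 b.py | grep -v top
```

```text
t 23.88 pos [ 0.522  -0.0096  0.1644] yaw_y 2.06 tz [ 0.003 -0.    -1.   ] F [ 0.6  0.6 -0.5] w 0.0164 g 0.0 q [-0.02  0.33 -0.09  1.14  0.    1.52]
side 0.5 147 y [-0.083  0.061] z [0.076 0.155 0.157]
side 0.52 148 y [-0.09   0.073] z [0.08  0.153 0.156]
side 0.54 114 y [-0.093  0.076] z [0.077 0.106 0.114]
side 0.56 51 y [-0.095  0.065] z [0.076 0.081 0.082]
side 0.58 128 y [-0.075  0.065] z [0.074 0.081 0.083]
side 0.6 112 y [-0.074  0.051] z [0.077 0.081 0.083]
rim x max [0.6031 0.6061 0.6088]
rim x max [0.5994 0.6033 0.6056]
```

Forces are now near zero, the basket is back flat and the crown is at about 64°. Continuing.

apply_moves(targets=[[[0.1,0,0.06,0,-0.62],[0.1,0,0.05,0,-0.62],[0.1,0,0.04,0,-0.62],[0.1,0,0.03,0,-0.62],[0.1,0,0.03,0,-0.62],[0.1,0,0.01,0,-0.62],[0.1,0,0,0,-0.62],[0,0,0,0,-0.62]]])

```text
clock: 24.65
eef_pos: [0.5491, -0.0096, 0.1721]
tool_rot: [0.694, 0.72, 0.0, 0.0]
ft_force: [0.2, 0.3, -0.2]
grip_width: 0.0162
grasp_force: 0.0
```

```bash
python3 b.py
```

```text
t 24.65 pos [ 0.5491 -0.0096  0.1721] yaw_y 2.06 tz [ 0.001 -0.    -1.   ] F [ 0.2  0.3 -0.2] w 0.0162 g 0.0 q [-0.02  0.38 -0.    1.19 -0.    1.52]
side 0.5 134 y [-0.086  0.066] z [0.075 0.082 0.083]
side 0.52 84 y [-0.087  0.062] z [0.074 0.081 0.094]
side 0.54 259 y [-0.091  0.08 ] z [0.102 0.163 0.165]
side 0.56 64 y [-0.092  0.067] z [0.075 0.082 0.089]
side 0.58 90 y [-0.074  0.063] z [0.073 0.08  0.082]
side 0.6 42 y [-0.074 -0.028] z [0.075 0.081 0.082]
rim x max [0.599  0.6049 0.6076]
top 0.5 39 y [0.044 0.075] z [0.077 0.081 0.083]
top 0.52 18 y [0.056 0.062] z [0.08  0.083 0.083]
top 0.54 62 y [0.045 0.084] z [0.142 0.165 0.166]
top 0.56 16 y [0.057 0.066] z [0.079 0.083 0.083]
top 0.58 19 y [0.048 0.065] z [0.079 0.081 0.082]
top 0.6 11 y [0.047 0.065] z [0.079 0.082 0.082]
rim x max [0.5993 0.6039 0.6056]
```

```bash
python3 - <<'E'
from h import *
for n in('side','top'):
  z=np.load(n+'.npz');im,d=z['im'],z['d'];P=cloud(n,d)
  b=(P[...,0]>.5)&(P[...,0]<.6)&(d>0)&(im.max(-1).astype(int)-im.min(-1)<40)
  for s in(1,-1):
    q=P[b&(s*(P[...,1]+.007)>.05)&(abs(P[...,1])<.1)&(P[...,2]>.09)&(P[...,2]<.17)]
    if len(q)<5: continue
    for l in(.09,.11,.13,.155):
      k=q[(q[:,2]>l)&(q[:,2]<l+.02)]
      if len(k): print(n,s,l,len(k),np.median(k[:,0]).round(4))
  q=P[(P[...,2]>.075)&(P[...,2]<.086)&(P[...,0]>.48)&(P[...,0]<.63)&(P[...,1]<-.02)&(P[...,1]>-.09)]
  if len(q)>5: print(n,'rim x',np.percentile(q[:,0],[1,3,97,99]).round(4))
E
```

```text
side 1 0.09 12 0.5498
side 1 0.11 16 0.5468
side 1 0.13 12 0.5439
side 1 0.155 1 0.5407
side -1 0.09 17 0.5549
side -1 0.11 16 0.5526
side -1 0.13 23 0.5498
side -1 0.155 25 0.5465
side rim x [0.5081 0.5085 0.6063 0.608 ]
top 1 0.09 1 0.5542
top 1 0.11 1 0.5531
top 1 0.13 5 0.5453
top 1 0.155 23 0.5441
```

About 7° short of upright: crown x is 0.546, pivot 0.557. Pushing 11 mm more, recentring on the crown, lowering and gripping.

apply_moves(targets=[[[0.1,0,0,0,-0.62],[0.1,0,0,0,-0.62],[0.09,0,0,0,-0.62],[0,0,0,0,-0.62],[-0.1,0,-0.1,0,-0.62],[0,0,-0.12,0,-0.62],[0,0,-0.1,0,-0.62],[0,0,0,0,-0.62]]])

```text
clock: 25.42
eef_pos: [0.5547, -0.0095, 0.1579]
tool_rot: [0.694, 0.72, -0.001, -0.001]
ft_force: [-0.1, 0.8, -1.7]
grip_width: 0.0164
grasp_force: 0.0
```

```bash
cat > c.py <<'E'
from h import *
st();g=get_obs()['eef_pos']
for n in('side','top'):
  im,d=snap(n);P=cloud(n,d);zc=g[2]-.1594
  b=(abs(P[...,0]-g[0])<.1)&(d>0)&(im.max(-1).astype(int)-im.min(-1)<40)
  for s in(1,-1):
    q=P[b&(s*(P[...,1]-g[1])>.05)&(abs(P[...,1]-g[1])<.1)]
    print(n,s,'arm',[(l,np.median(k[:,0]).round(4)) for l in(.09,.11,.13,.15) for k in[q[abs(q[:,2]-zc-l-.01)<.01]] if len(k)>3])
  q=P[b&(abs(P[...,2]-zc-.0805)<.006)&(abs(P[...,1]-g[1])<.09)]
  if len(q)>9:
    print(n,'rim x',np.percentile(q[:,0],[1,3,97,99]).round(4),'y',np.percentile(q[:,1],[2,98]).round(4))
    k=P[b&(abs(P[...,2]-zc-.08)<.02)&(abs(P[...,1]-g[1])<.08)]
    for x in (-.045,.045):
      j=k[abs(k[:,0]-g[0]-x)<.01]
      if len(j):print('  rim top z at',x,np.percentile(j[:,2],95).round(4))
E
python3 c.py
```

```text
t 25.42 pos [ 0.5547 -0.0095  0.1579] yaw_y 2.06 tz [-0.002  0.    -1.   ] F [-0.1  0.8 -1.7] w 0.0164 g 0.0 q [-0.02  0.4  -0.01  1.16 -0.    1.52]
side 1 arm [(0.09, np.float64(0.5528)), (0.11, np.float64(0.5533)), (0.15, np.float64(0.5533))]
side -1 arm [(0.09, np.float64(0.5578)), (0.11, np.float64(0.5577)), (0.13, np.float64(0.5586)), (0.15, np.float64(0.5576))]
side rim x [0.5056 0.5065 0.6067 0.6077] y [-0.0867  0.0688]
  rim top z at -0.045 0.0811
  rim top z at 0.045 0.0809
top 1 arm [(0.13, np.float64(0.5527)), (0.15, np.float64(0.5552))]
top -1 arm []
top rim x [0.5064 0.5064 0.6026 0.6055] y [0.0442 0.0681]
  rim top z at -0.045 0.0837
  rim top z at 0.045 0.0819
```

The bail is vertical on a flat basket, with the gripper centred on it. Gripping and lifting straight.

apply_moves(targets=[[[0,0,0,0,-1],[0,0,0,0,-1],[0,0,0,0,-1],[0,0,0,0,-1],[0,0,0,0,-1],[0,0,0.05,0,-1],[0,0,0.1,0,-1],[0,0,0.15,0,-1]]])

```text
clock: 26.18
eef_pos: [0.5546, -0.0095, 0.1703]
tool_rot: [0.694, 0.72, -0.001, -0.001]
ft_force: [-0.7, -0.3, -4.3]
grip_width: 0.0058
grasp_force: 58.4
```

apply_moves(targets=[[[0,0,0.3,0,-1],[0,0,0.4,0,-1],[0,0,0.5,0,-1],[0,0,0.6,0,-1],[0,0,0.6,0,-1],[0,0,0.4,0,-1],[0,0,0.2,0,-1],[0,0,0,0,-1]]])

```text
clock: 26.85
eef_pos: [0.5567, -0.0096, 0.2937]
tool_rot: [0.694, 0.72, 0.001, 0.002]
ft_force: [0.3, -0.4, -4.3]
grip_width: 0.0056
grasp_force: 58.5
```

```bash
python3 c.py
```

```text
t 26.85 pos [ 0.5567 -0.0096  0.2937] yaw_y 2.06 tz [ 0.004 -0.    -1.   ] F [ 0.3 -0.4 -4.3] w 0.0056 g 58.5 q [-0.02  0.34  0.26  1.48 -0.    1.52]
side 1 arm [(0.09, np.float64(0.5536)), (0.11, np.float64(0.5526)), (0.13, np.float64(0.5523))]
side -1 arm [(0.09, np.float64(0.5594)), (0.11, np.float64(0.5595)), (0.13, np.float64(0.5591)), (0.15, np.float64(0.5576))]
side rim x [0.5062 0.5072 0.6066 0.6088] y [-0.0863  0.0685]
  rim top z at -0.045 0.2149
  rim top z at 0.045 0.2151
top 1 arm [(0.13, np.float64(0.5514)), (0.15, np.float64(0.5532))]
top -1 arm []
top rim x [0.5056 0.5082 0.6039 0.6042] y [0.0499 0.0665]
  rim top z at -0.045 0.2142
  rim top z at 0.045 0.2153
```

It hangs vertical and level. Moving gently to in front of the hook.

apply_moves(targets=[[[-0.05,0.05,0,0,-1],[-0.1,0.1,0,0,-1],[-0.2,0.15,0,0,-1],[-0.25,0.2,0,0,-1],[-0.3,0.25,0,0,-1],[-0.3,0.3,0,0,-1],[-0.3,0.35,0,0,-1],[-0.3,0.35,0,0,-1]]])

```text
clock: 27.62
eef_pos: [0.4819, 0.0613, 0.2907]
tool_rot: [0.694, 0.72, -0.0, -0.001]
ft_force: [0.4, 0.2, -3.9]
grip_width: 0.0057
grasp_force: 58.5
```

apply_moves(targets=[[[-0.3,0.35,0,0,-1],[-0.3,0.4,0,0,-1],[-0.3,0.4,0,0,-1],[-0.2,0.4,0,0,-1],[-0.2,0.4,0,0,-1],[-0.1,0.4,0,0,-1],[-0.05,0.4,0,0,-1],[0,0.4,0,0,-1]]])

```text
clock: 28.28
eef_pos: [0.4237, 0.1873, 0.291]
tool_rot: [0.694, 0.72, -0.0, -0.0]
ft_force: [-0.4, -0.3, -4.8]
grip_width: 0.0058
grasp_force: 58.5
```

apply_moves(targets=[[[0,0.4,0,0,-1],[0,0.4,0,0,-1],[0,0.4,0,0,-1],[0,0.4,0,0,-1],[0,0.4,0,0,-1],[0,0.35,0,0,-1],[0,0.3,0,0,-1],[0,0.25,0,0,-1]]])

```text
clock: 28.95
eef_pos: [0.4251, 0.3035, 0.291]
tool_rot: [0.694, 0.72, -0.0, -0.0]
ft_force: [0.8, 0.3, -4.4]
grip_width: 0.0062
grasp_force: 58.5
```

apply_moves(targets=[[[0,0.2,0,0,-1],[0,0.15,0,0,-1],[0,0.1,0,0,-1],[0,0.07,0,0,-1],[0,0,0,0,-1],[0,0,0,0,-1]]])

```text
clock: 29.45
eef_pos: [0.4258, 0.3229, 0.2913]
tool_rot: [0.694, 0.72, -0.0, 0.0]
ft_force: [0.6, -0.3, -4.9]
grip_width: 0.0057
grasp_force: 58.5
```

```bash
python3 c.py
```

```text
t 29.45 pos [0.4258 0.3229 0.2913] yaw_y 2.04 tz [-0. -0. -1.] F [ 0.6 -0.3 -4.9] w 0.0057 g 58.5 q [ 0.65  0.3   0.19  1.47 -0.    2.18]
side 1 arm [(0.09, np.float64(0.4236)), (0.11, np.float64(0.4226)), (0.13, np.float64(0.4215))]
side -1 arm [(0.09, np.float64(0.4274)), (0.11, np.float64(0.4282)), (0.13, np.float64(0.4286)), (0.15, np.float64(0.4272))]
side rim x [0.3749 0.3761 0.4756 0.476 ] y [0.2458 0.4015]
  rim top z at -0.045 0.2136
  rim top z at 0.045 0.212
top 1 arm []
top -1 arm [(0.09, np.float64(0.43)), (0.11, np.float64(0.4298)), (0.13, np.float64(0.4285)), (0.15, np.float64(0.4292))]
top rim x [0.3775 0.3776 0.4759 0.4779] y [0.2412 0.3611]
  rim top z at -0.045 0.2145
  rim top z at 0.045 0.2136
```

Still vertical. In over the prongs, then lowering.

apply_moves(targets=[[[0,0.1,0,0,-1],[0.05,0.1,0,0,-1],[0.1,0.06,0,0,-1],[0.15,0,0,0,-1],[0.2,0,0,0,-1],[0.25,0,0,0,-1],[0.25,0,0,0,-1],[0.25,0,0,0,-1]]])

```text
clock: 30.22
eef_pos: [0.4771, 0.3335, 0.2911]
tool_rot: [0.694, 0.72, 0.0, 0.0]
ft_force: [-0.4, -0.8, -4.5]
grip_width: 0.0055
grasp_force: 58.5
```

apply_moves(targets=[[[0.25,0,0,0,-1],[0.2,0,0,0,-1],[0.18,0,0,0,-1],[0.12,0,0,0,-1],[0.08,0,0,0,-1],[0.05,0,0,0,-1],[0,0,0,0,-1],[0,0,0,0,-1]]])

```text
clock: 30.88
eef_pos: [0.5107, 0.3337, 0.2913]
tool_rot: [0.694, 0.72, -0.0, -0.0]
ft_force: [-1.1, -0.7, -5.6]
grip_width: 0.0057
grasp_force: 58.5
```

```bash
python3 c.py; python3 - <<'E'
from h import *
P=cloud('top',np.load('top.npz')['d'])
m=(abs(P[...,2]-.262)<.012)&(P[...,0]>.46)&(P[...,0]<.50)&(abs(P[...,1]-.333)<.05);q=P[m];print('tips',[q[(s*(q[:,1]-.333)>0)].mean(0).round(4) for s in(1,-1) if (s*(q[:,1]-.333)>0).any()])
E
```

```text
t 30.88 pos [0.5107 0.3337 0.2913] yaw_y 2.07 tz [-0. -0. -1.] F [-1.1 -0.7 -5.6] w 0.0057 g 58.5 q [0.58 0.46 0.43 1.54 0.   2.11]
side 1 arm [(0.09, np.float64(0.5091)), (0.11, np.float64(0.5081)), (0.13, np.float64(0.5072))]
side -1 arm [(0.09, np.float64(0.5135)), (0.11, np.float64(0.5126)), (0.13, np.float64(0.5131)), (0.15, np.float64(0.5125))]
side rim x [0.461  0.4619 0.596  0.6044] y [0.2574 0.4102]
  rim top z at -0.045 0.2129
  rim top z at 0.045 0.2134
top 1 arm []
top -1 arm [(0.09, np.float64(0.5156)), (0.11, np.float64(0.5148)), (0.13, np.float64(0.5135)), (0.15, np.float64(0.513))]
top rim x [0.4624 0.4625 0.5627 0.5628] y [0.2574 0.3629]
  rim top z at -0.045 0.2132
  rim top z at 0.045 0.2143
tips [array([0.4883, 0.2985, 0.2615])]
```

Aligned. Lowering onto the prongs.

apply_moves(targets=[[[0,0,-0.1,0,-1],[0,0,-0.15,0,-1],[0,0,-0.2,0,-1],[0,0,-0.15,0,-1],[0,0,-0.1,0,-1],[0,0,-0.08,0,-1],[0,0,-0.06,0,-1],[0,0,0,0,-1]]])

```text
clock: 31.65
eef_pos: [0.5107, 0.3335, 0.257]
tool_rot: [0.694, 0.72, -0.001, -0.0]
ft_force: [-0.2, 0.3, -4.6]
grip_width: 0.0058
grasp_force: 58.5
```

apply_moves(targets=[[[0,0,-0.05,0,-1],[0,0,-0.04,0,-1],[0,0,0,0,-1]]])

```text
clock: 31.9
eef_pos: [0.5109, 0.3336, 0.254]
tool_rot: [0.694, 0.72, -0.0, -0.0]
ft_force: [-0.4, -0.1, -5.0]
grip_width: 0.006
grasp_force: 58.5
```

apply_moves(targets=[[[0,0,-0.03,0,-1],[0,0,-0.03,0,-1],[0,0,0,0,-1]]])

```text
clock: 32.15
eef_pos: [0.5111, 0.3338, 0.2531]
tool_rot: [0.694, 0.72, 0.001, 0.0]
ft_force: [-1.2, -1.6, 0.1]
grip_width: 0.0058
grasp_force: 59.2
```

apply_moves(targets=[[[0,0,-0.02,0,-1],[0,0,0,0,-1]]])

```text
clock: 32.32
eef_pos: [0.5111, 0.3338, 0.2529]
tool_rot: [0.694, 0.72, 0.001, 0.0]
ft_force: [-2.5, -1.1, 4.9]
grip_width: 0.006
grasp_force: 59.6
```

The prongs carry the load. Opening, rising and checking.

apply_moves(targets=[[[0,0,0,0,-0.8],[0,0,0,0,-0.6],[0,0,0,0,-0.4],[0,0,0,0,-0.4],[0,0,0,0,-0.4],[0,0,0.1,0,-0.4],[0,0,0.2,0,-0.4],[0,0,0.4,0,-0.4]]])

```text
clock: 32.98
eef_pos: [0.5102, 0.3332, 0.2777]
tool_rot: [0.694, 0.72, -0.002, -0.0]
ft_force: [0.1, -0.4, 0.5]
grip_width: 0.0255
grasp_force: 0.0
```

apply_moves(targets=[[[0,0,0.5,0,-0.4],[0,0,0.6,0,-0.4],[0,0,0.6,0,-0.4],[-0.3,-0.2,0.3,0,-0.4],[-0.6,-0.5,0,0,-0.4],[-0.6,-0.6,0,0,-0.4],[-0.6,-0.6,0,0,-0.4],[0,0,0,0,-0.4]]])

```text
clock: 33.65
eef_pos: [0.422, 0.2536, 0.3599]
tool_rot: [0.695, 0.719, -0.002, -0.0]
ft_force: [-0.5, -0.1, 0.9]
grip_width: 0.0258
grasp_force: 0.0
```

```bash
python3 - <<'E'
from h import *
st()
for n in('side','top'):
  im,d=snap(n);P=cloud(n,d)
  b=(d>0)&(abs(P[...,0]-.511)<.085)&(abs(P[...,1]-.333)<.1)
  g=b&(im.max(-1).astype(int)-im.min(-1)<40);r=b&(im[...,2].astype(int)-im[...,0]>50)&(P[...,2]>.09)
  c=P[g&(P[...,2]>.252)&(P[...,2]<.266)&(abs(P[...,0]-.511)<.015)]
  print(n,'crown',len(c),c.mean(0).round(4),np.percentile(c[:,1],[1,99]).round(3),np.polyfit(c[:,1],c[:,0:3:2],1).round(4).tolist())
  q=P[g&(abs(P[...,2]-.173)<.012)&(abs(P[...,1]-.333)<.08)]
  for x in np.arange(.45,.58,.02):
    k=q[abs(q[:,0]-x)<.01]
    if len(k)>4: print('  ',x.round(2),len(k),np.percentile(k[:,2],[50,95]).round(3))
  if r.any(): print('impeller',P[r].mean(0).round(3))
E
```

```text
t 33.65 pos [0.422  0.2536 0.3599] yaw_y 2.0 tz [-0.003 -0.003 -1.   ] F [-0.5 -0.1  0.9] w 0.0258 g 0.0 q [ 0.54  0.21  0.25  1.62 -0.    2.08]
side crown 73 [0.5103 0.3299 0.257 ] [0.27  0.399] [[-0.0413, 0.0077], [0.5239, 0.2544]]
   0.45 9 [0.169 0.172]
   0.47 128 [0.172 0.175]
   0.49 54 [0.17  0.174]
   0.51 67 [0.171 0.183]
   0.53 47 [0.169 0.174]
   0.55 105 [0.17  0.174]
   0.57 12 [0.168 0.173]
impeller [0.535 0.319 0.174]
top crown 168 [0.5112 0.3375 0.2574] [0.27  0.405] [[-0.0403, -0.0017], [0.5248, 0.258]]
   0.47 129 [0.173 0.177]
   0.49 41 [0.173 0.175]
   0.51 43 [0.172 0.177]
   0.53 45 [0.172 0.175]
   0.55 116 [0.172 0.176]
   0.57 49 [0.172 0.174]
impeller [0.515 0.332 0.133]
```

The basket hangs level across both prongs with the impeller inside, and the gripper is clear.

```bash
python3 -c "
from h import *
print(order.job_done())"
```

```text
the job is handed in; nothing more can be done
None
```

The job is handed in: the basket, with the impeller inside, hangs level across both prongs over the tank with the bail upright and the gripper clear, though I first lifted it with the bail only partly up and had to return it to the tray, swing the bail fully upright and lift again.

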